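# Load the three-window reel half on the rewinder's turntable

## Robot

A 6-joint arm with a two-finger parallel gripper is mounted at the origin on a cart in front of the work surface, level with it; the furniture and walls round the work are solid. World frame = base frame: x ahead of the robot, y to its left, z up, the work surface at z = 0. Lengths are in m, angles in rad, forces in N, time in s.
With the tool pointing down it reaches from about 0.3 to 0.75 m from the base axis. Payload 8.5 kg.
Tool frame: the origin (TCP) lies at the centre of the arm's flange, where the gripper is bolted on; the fingertips stand 166 mm ahead of it and the grasp point (between the pads) lies 147 mm ahead of it (r.finger_overhang is the distance from the TCP to the fingertips, in m); y points along the fingers, x is the direction in which the jaws open and shut, and the axes are right-handed (so a half turn about y gives the same grasp; the last joint's range is limited). The gripper opens to 88 mm and grips with 3 to 60 N. Pads are 18 mm wide; open, the fingers measure 123 mm over their backs; the gripper's body (75 mm by 187 mm) begins 45 mm behind the grasp point.
Start: joints at [1.107, 0.381, 1.297, -0, 1.464, -0.215], TCP at [0.135, 0.533, 0.405] pointing down, gripper open.
Joint ranges: [-3.11, 3.11], [-0.89, 2.33], [0.22, 2.48], [-1.42, 4.56], [0.17, 2.85], [-2.88, 2.88]. Speed limits (rad/s): [2.39, 2.39, 3.14, 3.14, 3.14, 3.14].

## Interface

Orientations are given as [roll, pitch, yaw] about the fixed x, y, z axes, in that order (R = Rz(yaw) Ry(pitch) Rx(roll)).
In Python, from cell import observe, get_image, r, outline_of gives the robot as it stands. The module is installed in compiled form; this text tells all that it offers.
- The arm moves only by the shell command python3 -m pendant 'ROWS' [FORCE]. ROWS is JSON, a list of rows, each an object with "claw": the closure, from 0 (fully open) to 1 (shut); "linear": the shift along the tool's x, y, z in cm, a list of three; "roll": the turn about the tool's y in rad. A call has exactly 5 rows; each row is the pose to reach, as a shift and turn from the pose commanded when the call began, along the tool's axes at that moment; what a row does not reach only later rows make up. A row lasts 1/12 s, in which the tool goes at most 41.7 mm and 7.16 degrees, less where a joint would pass 70% of its speed; a pose out of reach is approached as far as the arm can. A call with a gripper value outside its range is refused whole. The fingers move at their own pace and stop on an object; FORCE is the grip in N (left out, the last holds). Time passes only in rows, so rows that repeat a pose let the fingers close, or fill a call up. It gives the time, the measured TCP pose, the force and the opening at its end, in the units of the state.
- observe(): the state, without advancing time (a new reading comes with each control period).
- get_image(name): name is "scene" or "top" or "wrist"; returns a dict with "img" (384x512x3 uint8, red, green, blue), "fx", "fy", "cx", "cy" (pixels), "k1" (the pictures are not rectified: a ray, as slopes to the right and down, at radius r is drawn at 1 + k1 r^2 times it, then the intrinsics apply), "xyz" and "attitude" of the camera in the world; the wrist camera has in their place "tool_from_camera" (4x4, takes a point from camera to tool coordinates, whose origin is the TCP and whose axes are the tool frame's). Camera axes: x right, y up, looking along -z (the intrinsics and any distortion apply to the point x, -y, -z); pixel columns grow to the right and rows downward; lengths in m; the calibration is good to about 2 mm. A picture is of the moment at which its call begins: read the wrist's pose just before it. There is no depth.
- r.finish_job(): hands the job in, once; it reports no verdict.
Trained networks look in a picture, given as the dict that the camera call returned (one of the last four; its "shot" number tells which), for a name from the list of things; names that differ only in an ending like _2 or _b are one class to them, and where a whole thing is asked for, a point or a joint stands for the part that bears it (a point fixed in the world has none). Each returns a list of dicts, best first, with "confidence" (0 to 1); they miss things now and then, are a little off and sometimes report something else, mostly with a low value. They report only what shows in the picture. A call takes as long as a camera call.
- outline_of(thing, picture): "pixels" (384x512 bool, what is visible of it) and "uv" ([column, row] in pixels, amid what is visible of it).
The state is a dict: "t": time; "joints": joint angles; "joint_vel": joint speeds; "joint_torque": joint torques, N m; "tool_pos": TCP position; "tcp_rot": TCP orientation; "force": force on the tool from outside, world axes, zero at the start; "moment": the same for the moment, N m; "width": finger opening in m.
Only numpy, scipy, OpenCV 4.12 (cv2) and the standard library are available. Lean on these libraries where they do the work, as an engineer would, in place of code of your own. Each camera call takes 0.05 s, during which the arm holds its last target.

## Task

Pick out the reel half that has three round windows and put it on the rewinder's turntable, core upwards, turned so that each of the three pins comes up through a window and the disc lies flat and fully home on the platter; then let go of it. Leave the reel half with four windows where it lies.

Things in the scene. Friction and masses are not known exactly. Their poses are not given: they have to be found in the camera images.
- reel_three: reel half to load: grey plastic disc, 120 mm across, THREE round windows through it, and a round solid core of 40 mm diameter on its middle, to grip across from above; lies core up. Origin: centre of the underside; z up along the core. Flange top at z = 7 mm, core top at z = 52 mm. Windows 24 mm across, centres 39 mm from the axis at 0, 120 and 240 degrees from its +x axis. About 0.12 kg.
- reel_four: the wrong reel half, to be left alone: same grey plastic, same disc and core, but FOUR round windows of 24 mm at 0, 90, 180 and 270 degrees from its +x axis. Origin: centre of the underside, z up. (Beyond the work stands a fixed drawer cabinet, 210 mm tall, whose nearest corner is at x = 0.64, y = -0.23 m: draw back from it when passing between turntable and reel halves.)
- turntable: fixed round black base, 120 mm across, with aluminium platter; does not turn. Origin: centre of the underside on the bench, z up. Platter face at z = 30 mm (reel half's underside when home). Three steel pins, 8 mm thick, tips at z = 52 mm, stand 39 mm from the axis at 0, 120, 240 degrees from its +x axis; 8 mm of room round each in its window, 11 degrees of turn. Any of the three ways round.

How it is judged:
By the outcome, as a careful person would: the job done as asked, in the order asked, and still so for the second after the job is handed in, with the robot touching nothing.
It also fails if it takes over 35 s, if anything falls off the work surface, if the arm or the gripper's body presses on something with over 40 N, if the wrist force passes 120 N, or if a joint passes its speed limit or range.

## Working session

There is one attempt and no reset: what is moved stays moved. The work goes in short steps, Python scripts to look and compute and a shell command to move; the robot and the scene stay as the last step left them, time stands still between calls to the robot, and variables do not carry over. Pictures are saved under pics/ and viewed, and the job is handed in when it is done.

```bash
mkdir -p pics; ls
python3 - <<'E'
from cell import observe,get_image,r,outline_of
import cv2,numpy as np
s=observe();print(s)
for n in ["scene","top"]:
    p=get_image(n)
    print(n,{k:v for k,v in p.items() if k!='img'})
    cv2.imwrite(f"pics/{n}0.png",p['img'][:,:,::-1])
    for t in ["reel_three","reel_four","turntable"]:
        print(n,t,[(round(o['confidence'],2),o['uv'],int(o['pixels'].sum())) for o in outline_of(t,p)])
E
```

```text
pics
{'t': 0.0, 'joints': array([ 1.10666752e+00,  3.81219517e-01,  1.29826473e+00, -1.88672012e-05,
        1.46361297e+00, -2.15270982e-01]), 'joint_vel': array([ 0.0012811 , -0.00094679, -0.00056977, -0.00026986, -0.00081901,
        0.0002021 ]), 'joint_torque': array([-2.01070469e-05, -4.37926555e+01, -2.24554092e+01,  7.12987944e-02,
        3.52642802e-02, -1.20820400e-04]), 'tool_pos': array([0.1354328 , 0.53302193, 0.40412362]), 'tcp_rot': array([-1.57049326e+00,  1.47384575e-03,  1.32194075e+00]), 'force': array([-0.2357349 ,  0.41188626, -0.1097889 ]), 'moment': array([ 0.01554139, -0.03186436, -0.04312261]), 'width': 0.08796654753650052}
scene {'fx': 439.9067663650109, 'fy': 439.9067663650109, 'cx': 255.6726095974243, 'cy': 201.97364937033277, 'k1': -0.14575260712967847, 'xyz': array([0.16644712, 0.27751583, 0.65001899]), 'attitude': array([ 7.69613563e-01,  1.81460405e-03, -2.60313609e+00]), 'shot': 1}
scene reel_three [(0.64, [272.7, 153.2], 1534)]
scene reel_four [(0.87, [286.7, 214.4], 2139)]
scene turntable [(0.89, [195.5, 263.2], 3163)]
top {'fx': 449.17491950235177, 'fy': 449.17491950235177, 'cx': 256.6388726542057, 'cy': 190.18340912011163, 'k1': -0.10010534832536533, 'xyz': array([ 0.43958578, -0.23347221,  1.03985215]), 'attitude': array([ 4.62653568e-02,  1.80039116e-04, -1.54198949e+00]), 'shot': 2}
top reel_three [(0.73, [335.4, 171.2], 2015)]
top reel_four [(0.9, [266.6, 224.5], 1825)]
top turntable [(0.77, [187.5, 182.0], 2129)]
```

View pics/top0.png

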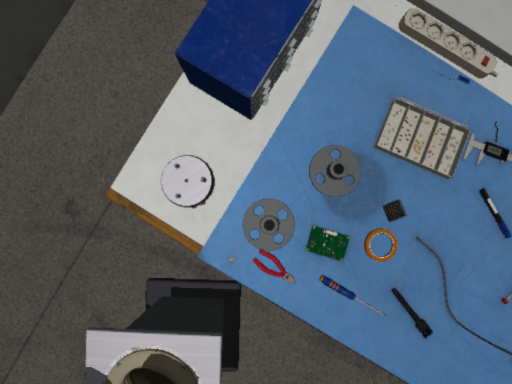

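View pics/scene0.png

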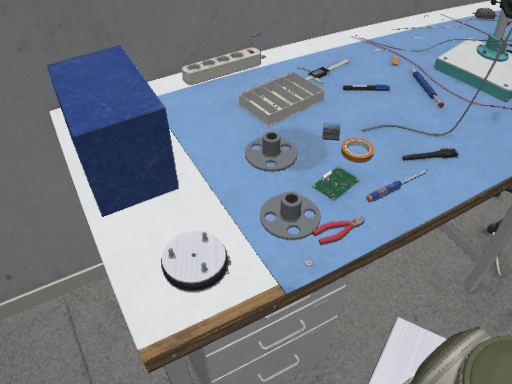

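```bash
cat > h.py <<'E'
import cv2,numpy as np
from cell import observe,get_image,r,outline_of
from scipy.spatial.transform import Rotation as Ro
from scipy.optimize import least_squares
def rot(e): return Ro.from_euler('xyz',e).as_matrix()
def pose(p,s=None):
    if 'xyz' in p: return rot(p['attitude']),np.array(p['xyz'])
    T=np.array(p['tool_from_camera']);Rt=rot(s['tcp_rot'])
    return Rt@T[:3,:3],Rt@T[:3,3]+s['tool_pos']
def K(p): return np.array([[p['fx'],0,p['cx']],[0,p['fy'],p['cy']],[0,0,1]]),np.array([p['k1'],0,0,0,0.])
def proj(p,X,s=None):
    R,t=pose(p,s);c=(np.atleast_2d(X)-t)@R*[1,-1,-1]
    k,d=K(p);return cv2.projectPoints(c.reshape(-1,1,3),np.zeros(3),np.zeros(3),k,d)[0][:,0]
def ray(p,uv,z,s=None):
    R,t=pose(p,s);k,d=K(p)
    n=cv2.undistortPoints(np.array(uv,float).reshape(-1,1,2),k,d)[:,0]
    v=np.c_[n[:,0],-n[:,1],-np.ones(len(n))]@R.T
    return t+v*((z-t[2])/v[:,2])[:,None]
def crop(p,uv,h,name,W=600,draw=None):
    im=p['img'][:,:,::-1].copy();u,v=map(int,uv)
    M=np.array([[W/(2*h),0,-(u-h)*W/(2*h)],[0,W/(2*h),-(v-h)*W/(2*h)]])
    o=cv2.warpAffine(im,M,(W,W),flags=cv2.INTER_CUBIC)
    if draw is not None:
        for q in draw:
            q=q+.5;q=q@M[:,:2].T+M[:,2];cv2.polylines(o,[np.round(q).astype(int)],True,(0,0,255),1)
    cv2.imwrite('pics/'+name,o);return o
a=np.linspace(0,2*np.pi,60,endpoint=False);C=np.c_[np.cos(a),np.sin(a)]
def circ(x,y,z,rad): return np.c_[C*rad+[x,y],np.full(60,z)]
def reel(x,y,z,yaw,n=3):
    o=[circ(x,y,z+.007,.06),circ(x,y,z+.052,.02)]
    for i in range(n):
        b=yaw+i*2*np.pi/n;o.append(circ(x+.039*np.cos(b),y+.039*np.sin(b),z+.007,.012))
    return o
def table(x,y,yaw):
    o=[circ(x,y,.03,.06)]
    for i in range(3):
        b=yaw+i*2*np.pi/3;o.append(circ(x+.039*np.cos(b),y+.039*np.sin(b),.052,.004))
    return o
E
python3 - <<'E'
from h import *
for n in ["scene","top"]:
    p=get_image(n)
    tiles=[]
    for t,z in [("reel_three",.007),("turntable",.03),("reel_four",.007)]:
        o=outline_of(t,p)
        if not o: print('miss',n,t);continue
        o=o[0]
        m=o['pixels'].astype(np.uint8)
        c=max(cv2.findContours(m,cv2.RETR_EXTERNAL,cv2.CHAIN_APPROX_NONE)[0],key=cv2.contourArea)
        e=cv2.fitEllipse(c)
        print(n,t,o['uv'],e,ray(p,[e[0]],z).round(4))
        im=crop(p,e[0],36,'tmp.png',266);mm=crop(dict(img=np.repeat(m[:,:,None]*255,3,2)),e[0],36,'tmp.png',266)
        tiles.append(np.vstack([im,mm]))
    cv2.imwrite(f'pics/t1_{n}.png',np.hstack(tiles))
    np.savez(f'{n}.npz',**p)
E
```

```text
scene reel_three [270.7, 153.7] ((270.65087890625, 152.47195434570312), (36.727237701416016, 50.55343246459961), 94.44966125488281) [[ 0.5384 -0.4098  0.007 ]]
scene turntable [197.2, 260.5] ((194.0625762939453, 260.43878173828125), (59.65561294555664, 67.08604431152344), 75.6956558227539) [[ 0.4951 -0.0605  0.03  ]]
scene reel_four [287.0, 214.0] ((289.73040771484375, 215.40457153320312), (45.78845977783203, 59.20223617553711), 96.57266235351562) [[ 0.4101 -0.2594  0.007 ]]
top reel_three [338.6, 168.8] ((334.6707458496094, 170.89666748046875), (51.034400939941406, 51.79924392700195), 150.6454315185547) [[ 0.5372 -0.4111  0.007 ]]
top turntable [184.9, 180.0] ((187.07858276367188, 181.21868896484375), (50.40977096557617, 52.09600067138672), 164.71217346191406) [[ 0.5021 -0.0743  0.03  ]]
top reel_four [266.2, 222.5] ((268.1507568359375, 224.3927764892578), (51.736995697021484, 51.87826156616211), 106.23405456542969) [[ 0.4096 -0.2606  0.007 ]]
```

View pics/t1_top.png

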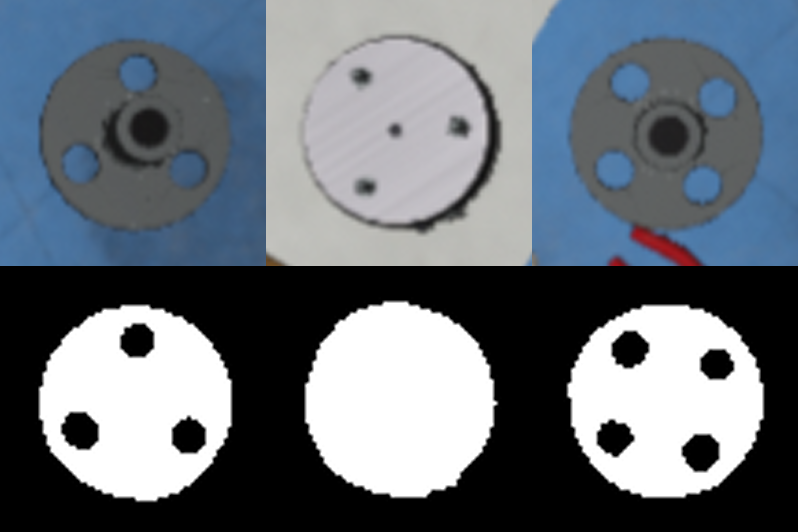

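View pics/t1_scene.png

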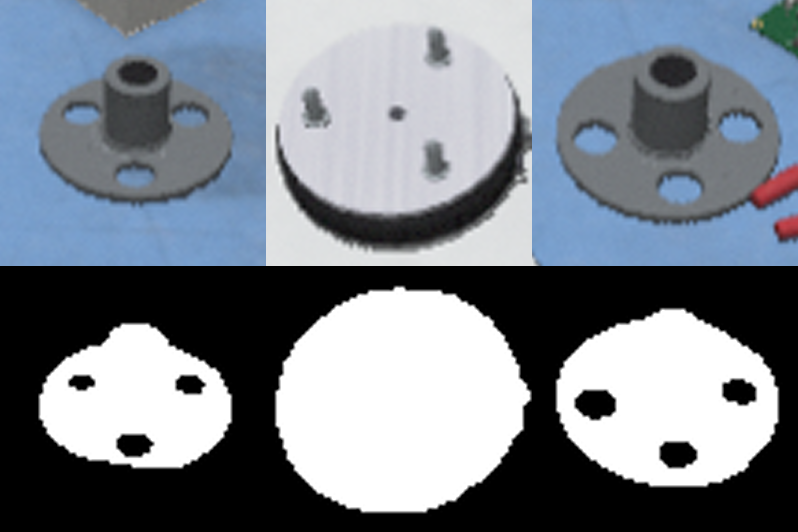

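Run:
```python
from h import *
top=dict(np.load('top.npz'));sc=dict(np.load('scene.npz'))
def un(e,pts,off):
    u,v=map(int,e);return np.array([[u-36+(x-off)*72/266,v-36+y*72/266] for x,y in pts])-.0
tt=(187,181);st=(194,260);t3=(334,170);s3=(270,152)
# turntable
T=un(tt,[(395,130),(458,127),(361,76),(365,187)],266); S=un(st,[(398,113),(435,32),(310,93),(433,147)],266)
# pin order by world angle: compute
for n,p,P in (('t',top,T),('s',sc,S)):
    w=ray(p,P[:1],.03)[0]; q=ray(p,P[1:],.05 if n=='s' else .045)
    print(n,w.round(4),[(np.degrees(np.arctan2(*(k-w)[1::-1])).round(1),np.linalg.norm((k-w)[:2]).round(4)) for k in q])
W=un(t3,[(139,72),(80,163),(190,168)],0);Ws=un(s3,[(82,112),(190,116),(135,176)],0)
for p,P in ((top,W),(sc,Ws)):
    q=ray(p,P,.0045);c=q.mean(0);print(c.round(4),[(np.degrees(np.arctan2(*(k-c)[1::-1])).round(1),np.linalg.norm((k-c)[:2]).round(4)) for k in q])
```

```text
t [ 0.5043 -0.0716  0.03  ] [(np.float64(-87.3), np.float64(0.0404)), (np.float64(32.0), np.float64(0.0367)), (np.float64(158.0), np.float64(0.0386))]
s [ 0.5032 -0.0705  0.03  ] [(np.float64(-85.6), np.float64(0.0378)), (np.float64(36.3), np.float64(0.0393)), (np.float64(152.6), np.float64(0.0406))]
[ 0.5388 -0.4121  0.0045] [(np.float64(-1.3), np.float64(0.0394)), (np.float64(118.6), np.float64(0.0401)), (np.float64(-120.5), np.float64(0.0398))]
[ 0.54   -0.4131  0.0045] [(np.float64(-2.5), np.float64(0.0399)), (np.float64(-121.9), np.float64(0.0391)), (np.float64(118.9), np.float64(0.0398))]
```

```bash
cat >> h.py <<'E'
def plan(*targets):
    "targets (x,y,zgrasp,yawdeg)"
    s=observe();R=rot(s['tcp_rot'])
    yaw=np.degrees(np.arctan2(R[1,0],R[0,0]))
    g=s['tool_pos']+R[:,1]*.147
    print('t',round(s['t'],2),'grasp',g.round(4),'yaw',yaw.round(2),'tilt',R[:,1].round(4),'j',np.degrees(s['joints']).round(0),'w',round(s['width'],4),'F',s['force'].round(1))
    for x,y,z,w in targets:
        d=np.array([x,y,z])-.147*np.array([0,0,-1])-s['tool_pos']
        print('lin cm',(R.T@d*100).round(2),'roll',np.radians(yaw-w).round(4))
E
python3 -c "
from h import *
plan((.46,.05,.22,28.5),(.46,-.25,.22,28.5))"
```

```text
t 0.8 grasp [0.1354 0.533  0.2577] yaw 75.75 tilt [-0. -0. -1.] j [ 63.  22.  74.  -0.  84. -12.] w 0.0878 F [ 0.5  0.8 -0.4]
lin cm [-38.83   3.78 -43.35] roll 0.8246
lin cm [-67.9    3.78 -50.74] roll 0.8246
```

```bash
python3 -m pendant '[{"claw":0,"linear":[-3,0,-3],"roll":0.1},{"claw":0,"linear":[-6,0,-6],"roll":0.2},{"claw":0,"linear":[-9,0,-9.5],"roll":0.3},{"claw":0,"linear":[-11.5,0,-12.5],"roll":0.4},{"claw":0,"linear":[-14,0,-15.6],"roll":0.5}]'; python3 -c "
from h import *
plan((.46,.05,.22,28.5),(.46,-.25,.22,28.5))"
```

```text
t: 1.22
tool_pos: [0.2516, 0.3584, 0.4049]
tcp_rot: [-1.571, -0.0, 0.818]
force: [0.9, 0.8, -0.0]
width: 0.088
t 1.22 grasp [0.2517 0.3585 0.2579] yaw 46.86 tilt [ 4.e-04  3.e-04 -1.e+00] j [39. 10. 91.  0. 79. -7.] w 0.088 F [ 0.9  0.8 -0. ]
lin cm [ -8.26   3.79 -36.3 ] roll 0.3205
lin cm [-30.15   3.78 -56.81] roll 0.3205
```

```bash
python3 -m pendant '[{"claw":0,"linear":[-1,0,-4],"roll":0.08},{"claw":0,"linear":[-2,0,-8],"roll":0.16},{"claw":0,"linear":[-3,0,-12],"roll":0.24},{"claw":0,"linear":[-4,0,-16],"roll":0.3},{"claw":0,"linear":[-5,0,-20],"roll":0.32}]'; python3 -c "
from h import *
plan((.46,.05,.22,28.5),(.46,-.2,.22,28.5))"
```

```text
t: 1.63
tool_pos: [0.3642, 0.1855, 0.405]
tcp_rot: [-1.571, -0.001, 0.499]
force: [-0.1, 0.6, -0.0]
width: 0.0879
t 1.63 grasp [0.3643 0.1855 0.258 ] yaw 28.58 tilt [ 8.e-04  2.e-04 -1.e+00] j [ 10.   7.  95.   0.  78. -18.] w 0.0879 F [-0.1  0.6 -0. ]
lin cm [  1.93   3.81 -16.48] roll 0.0014
lin cm [-10.03   3.8  -38.43] roll 0.0014
```

```bash
python3 -m pendant '[{"claw":0,"linear":[0,1,-4],"roll":0},{"claw":0,"linear":[0,2,-8],"roll":0},{"claw":0,"linear":[0,3,-12],"roll":0},{"claw":0,"linear":[-2,4,-15],"roll":0},{"claw":0,"linear":[-4,4,-18],"roll":0}]'; python3 -c "
from h import *
plan((.45,-.2,.22,28.5),(.47,-.35,.22,28.5))"
```

```text
t: 2.05
tool_pos: [0.4154, 0.0084, 0.3632]
tcp_rot: [-1.569, 0.002, 0.502]
force: [0.6, 0.2, 0.4]
width: 0.0881
t 2.05 grasp [0.415  0.0085 0.2162] yaw 28.75 tilt [-2.6e-03  7.0e-04 -1.0e+00] j [-15.  11.  98.  -0.  71. -44.] w 0.0881 F [0.6 0.2 0.4]
lin cm [ -6.99  -0.41 -19.94] roll 0.0044
lin cm [-12.45  -0.42 -34.05] roll 0.0044
```

```bash
python3 -m pendant '[{"claw":0,"linear":[-2,0,-3],"roll":0},{"claw":0,"linear":[-4,0,-6],"roll":0},{"claw":0,"linear":[-6,0,-9],"roll":0},{"claw":0,"linear":[-8,0,-12],"roll":0},{"claw":0,"linear":[-9,0,-15],"roll":0}]'; python3 -c "
from h import *
plan((.51,-.39,.22,28.5),(.46,-.36,.2,28.5))"
```

```text
t: 2.47
tool_pos: [0.4074, -0.1665, 0.365]
tcp_rot: [-1.571, 0.0, 0.501]
force: [0.3, 0.9, 0.3]
width: 0.0881
t 2.47 grasp [ 0.4074 -0.1665  0.218 ] yaw 28.69 tilt [-1.e-04 -2.e-04 -1.e+00] j [-38.  13.  95.  -0.  72. -66.] w 0.0881 F [0.3 0.9 0.3]
lin cm [ -1.73  -0.2  -24.53] roll 0.0034
lin cm [ -4.68   1.8  -19.5 ] roll 0.0034
```

```bash
python3 -m pendant '[{"claw":0,"linear":[-1,0,-4],"roll":0},{"claw":0,"linear":[-2,0,-8],"roll":0},{"claw":0,"linear":[-3,0,-12],"roll":0},{"claw":0,"linear":[-4,0,-16],"roll":0},{"claw":0,"linear":[-4,0,-20],"roll":0}]'
python3 - <<'E'
from h import *
s=observe();p=get_image('wrist');print(p['tool_from_camera'])
cv2.imwrite('pics/w1.png',p['img'][:,:,::-1])
for t in ["reel_three"]:
  for o in outline_of(t,p): print(o['confidence'],o['uv'],o['pixels'].sum())
d=reel(.5395,-.4126,0,np.radians(-1.5))
im=p['img'][:,:,::-1].copy()
for q in d: cv2.polylines(im,[np.round(proj(p,q,s)).astype(int)],True,(0,0,255),1)
cv2.imwrite('pics/w1d.png',im)
np.savez('w1.npz',**p,**{'s_'+k:v for k,v in s.items()})
plan((.5395,-.4126,.15,28.5))
E
```

```text
t: 2.88
tool_pos: [0.4691, -0.3617, 0.3648]
tcp_rot: [-1.571, 0.0, 0.5]
force: [0.1, 0.2, 0.2]
width: 0.0884
[[ 9.99999451e-01 -6.66885992e-04  8.08345527e-04 -1.65582733e-04]
 [ 9.61344983e-04  2.76775379e-01 -9.60934163e-01  2.01360674e-02]
 [ 4.17103393e-04  9.60934412e-01  2.76775868e-01  7.25404442e-02]
 [ 0.00000000e+00  0.00000000e+00  0.00000000e+00  1.00000000e+00]]
t 2.98 grasp [ 0.4707 -0.3637  0.2164] yaw 28.58 tilt [ 3.e-04 -8.e-04 -1.e+00] j [-49.  28.  71.  -0.  81. -78.] w 0.0881 F [-1.1  0.5 -0.4]
lin cm [ 3.7   6.64 -7.6 ] roll 0.0013
```

View pics/w1d.png

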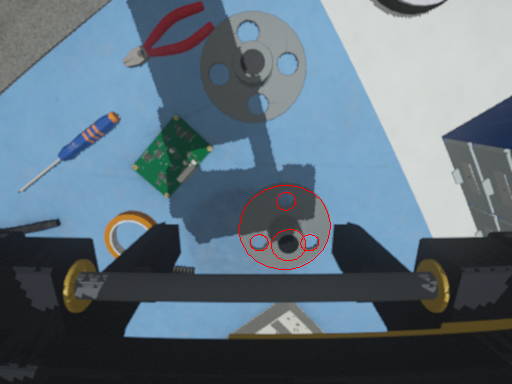

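Run:
```python
from h import *
z=dict(np.load('w1.npz'));s={k[2:]:v for k,v in z.items() if k[:2]=='s_'}
a=crop(z,(285,225),55,'a.png',400);b=crop(z,(285,225),55,'a.png',400,[proj(z,q,s) for q in reel(.5395,-.4126,0,np.radians(-1.5))])
cv2.imwrite('pics/w1z.png',np.clip(np.hstack([a,b])*1.8,0,255))
```

```text
[ WARN:0@0.652] global loadsave.cpp:1063 imwrite_ Unsupported depth image for selected encoder is fallbacked to CV_8U.
```

View pics/w1z.png

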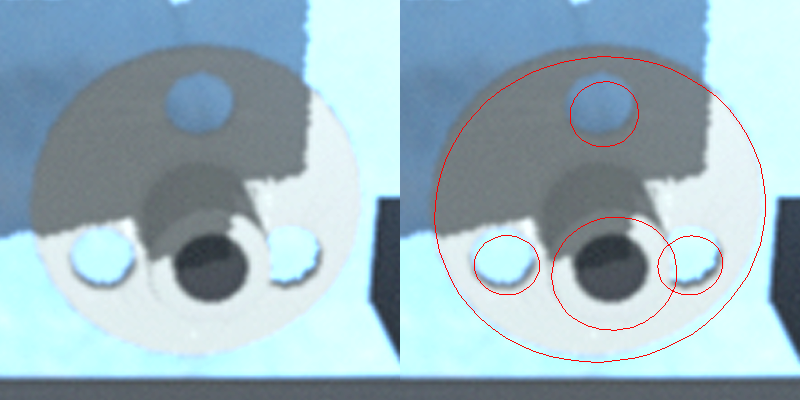

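```bash
python3 -m pendant '[{"claw":0,"linear":[1.5,1.5,-3],"roll":0},{"claw":0,"linear":[3,3,-6],"roll":0},{"claw":0,"linear":[3.7,5,-9.4],"roll":0},{"claw":0,"linear":[3.7,6,-12.4],"roll":0},{"claw":0,"linear":[3.7,6,-12.4],"roll":0}]'
python3 - <<'E'
from h import *
get_image('top')
s=observe();p=get_image('wrist')
cv2.imwrite('pics/w2.png',p['img'][:,:,::-1])
im=p['img'][:,:,::-1].copy()
for q in reel(.538,-.4113,0,np.radians(-1.5)): cv2.polylines(im,[np.round(proj(p,q,s)).astype(int)],True,(0,0,255),1)
cv2.imwrite('pics/w2d.png',np.clip(im*1.5,0,255).astype(np.uint8))
np.savez('w2.npz',**p,**{'s_'+k:v for k,v in s.items()})
plan((.538,-.4113,.15,28.5))
E
```

```text
t: 3.4
tool_pos: [0.563, -0.4527, 0.2998]
tcp_rot: [-1.566, 0.001, 0.501]
force: [0.8, -0.8, -0.7]
width: 0.0883
t 3.5 grasp [ 0.5617 -0.4497  0.1566] yaw 28.76 tilt [-0.0013  0.0015 -1.    ] j [-48.  43.  51.   0.  85. -77.] w 0.088 F [-0.7  0.4  0.3]
lin cm [-0.24  0.67  4.54] roll 0.0045
```

View pics/w2d.png

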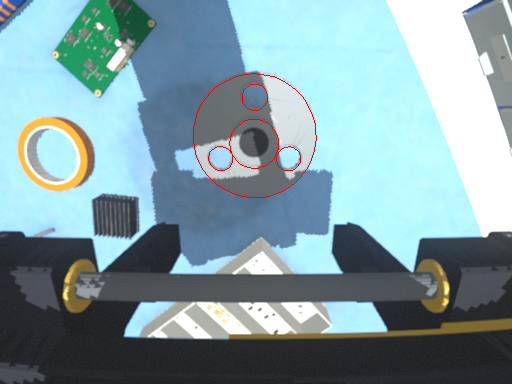

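```bash
python3 -m pendant '[{"claw":0,"linear":[-0.24,0.7,3],"roll":0.004},{"claw":0,"linear":[-0.24,2,4.5],"roll":0.004},{"claw":0,"linear":[-0.24,4,4.5],"roll":0.004},{"claw":0,"linear":[-0.24,6,4.5],"roll":0.004},{"claw":0,"linear":[-0.24,6,4.5],"roll":0.004}]'
python3 - <<'E'
from h import *
get_image('top')
s=observe();p=get_image('wrist')
b=crop(p,(256,230),110,'w3.png',600)
b=crop(p,(256,230),110,'w3d.png',600,[proj(p,q,s) for q in reel(.538,-.4113,0,np.radians(-1.5))])
cv2.imwrite('pics/w3d.png',np.clip(b*1.5,0,255).astype(np.uint8))
np.savez('w3.npz',**p,**{'s_'+k:v for k,v in s.items()})
plan((.538,-.4113,.036,28.5))
E
```

```text
t: 3.92
tool_pos: [0.5372, -0.4098, 0.2429]
tcp_rot: [-1.566, 0.001, 0.499]
force: [-0.4, 0.5, -0.7]
width: 0.088
t 4.02 grasp [ 0.538  -0.411   0.0992] yaw 28.56 tilt [ 5.e-04 -4.e-04 -1.e+00] j [-47.  42.  65.   0.  73. -76.] w 0.088 F [-0.3 -0.1  0.2]
lin cm [-0.01  6.32 -0.03] roll 0.001
```

View pics/w3d.png

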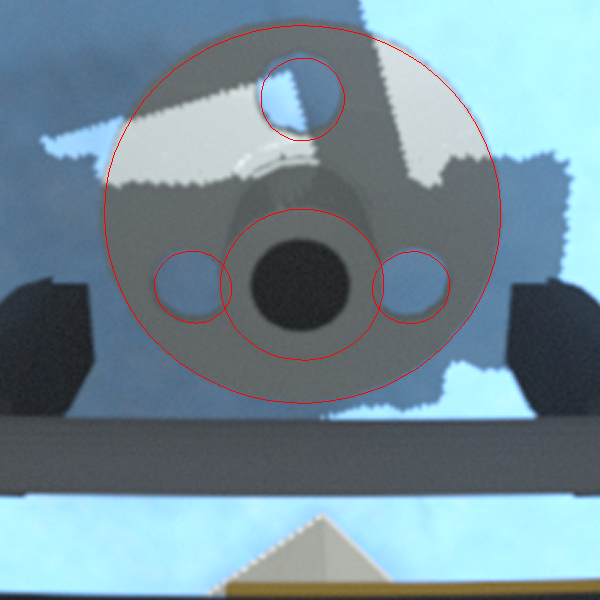

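```bash
python3 -m pendant '[{"claw":0,"linear":[0,2,0],"roll":0},{"claw":0,"linear":[0,4,0],"roll":0},{"claw":0,"linear":[0,5.5,0],"roll":0},{"claw":0,"linear":[0,6.3,0],"roll":0},{"claw":0,"linear":[0,6.3,0],"roll":0}]' && python3 -m pendant '[{"claw":0.3,"linear":[0,0,0],"roll":0},{"claw":0.5,"linear":[0,0,0],"roll":0},{"claw":0.7,"linear":[0,0,0],"roll":0},{"claw":0.7,"linear":[0,0,0],"roll":0},{"claw":0.7,"linear":[0,0,0],"roll":0}]' 25
python3 -m pendant '[{"claw":0.8,"linear":[0,0,0],"roll":0},{"claw":0.8,"linear":[0,0,0],"roll":0},{"claw":0.8,"linear":[0,-0.5,0],"roll":0},{"claw":0.8,"linear":[0,-2,0],"roll":0},{"claw":0.8,"linear":[0,-4,0],"roll":0}]' 25
python3 -c "
from h import *
plan((.44,-.3,.14,45))"
```

```text
t: 4.43
tool_pos: [0.538, -0.4115, 0.1817]
tcp_rot: [-1.57, 0.0, 0.498]
force: [-0.3, 0.6, -0.4]
width: 0.0881
t: 4.85
tool_pos: [0.5381, -0.4117, 0.1824]
tcp_rot: [-1.572, -0.0, 0.498]
force: [-0.4, -0.8, -0.2]
width: 0.057
t: 5.27
tool_pos: [0.5378, -0.4114, 0.2207]
tcp_rot: [-1.567, 0.001, 0.498]
force: [-0.1, 0.2, -2.1]
width: 0.0393
t 5.27 grasp [ 0.5374 -0.411   0.0737] yaw 28.53 tilt [-0.0026  0.0029 -1.    ] j [-47.  44.  66.  -0.  71. -76.] w 0.0393 F [-0.1  0.2 -2.1]
lin cm [-3.28 -6.57 14.49] roll -0.2874
```

```bash
python3 -m pendant '[{"claw":0.8,"linear":[0,-3,0],"roll":0},{"claw":0.8,"linear":[0,-6,1],"roll":-0.05},{"claw":0.8,"linear":[-0.5,-8,4],"roll":-0.1},{"claw":0.8,"linear":[-1.5,-8.5,7],"roll":-0.2},{"claw":0.8,"linear":[-2.5,-8.5,10.5],"roll":-0.28}]'
python3 - <<'E'
from h import *
s=observe();p=get_image('wrist')
plan((.42,-.12,.16,64.4),(.48,-.09,.14,64.4))
b=crop(p,(256,250),120,'w4.png',600)
E
```

```text
t: 5.68
tool_pos: [0.4653, -0.3307, 0.3086]
tcp_rot: [-1.575, 0.0, 0.783]
force: [0.1, 0.5, -1.5]
width: 0.0395
t 5.73 grasp [ 0.4599 -0.324   0.1591] yaw 45.16 tilt [-0.0064  0.0068 -1.    ] j [-47.  28.  81.  -0.  71. -92.] w 0.039 F [-0.8  2.8 -2.8]
lin cm [11.66  0.07 17.35] roll -0.3357
lin cm [18.02  2.05 15.19] roll -0.3357
```

View pics/w4.png

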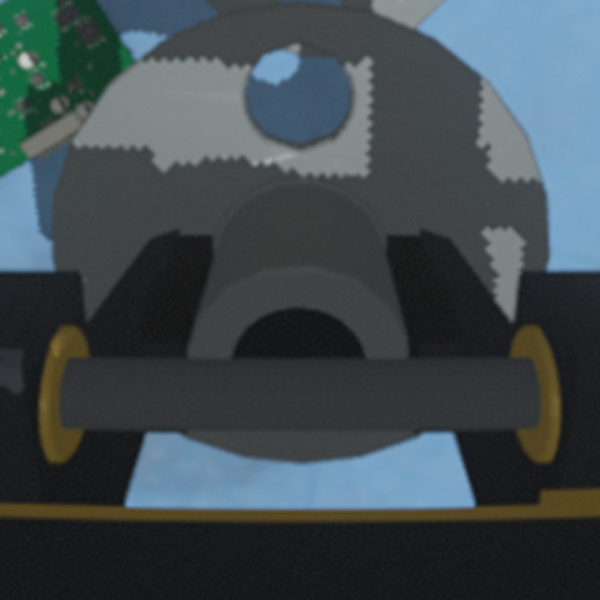

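```bash
python3 -m pendant '[{"claw":0.8,"linear":[2,0,3.3],"roll":-0.08},{"claw":0.8,"linear":[4,0,6.6],"roll":-0.16},{"claw":0.8,"linear":[6,0,9.9],"roll":-0.24},{"claw":0.8,"linear":[8.5,0,13],"roll":-0.3},{"claw":0.8,"linear":[11,0,16],"roll":-0.336}]'
python3 - <<'E'
from h import *
s=observe();p=get_image('wrist')
plan((.47,-.1,.15,64.4),(.5038,-.071,.13,64.4))
cv2.imwrite('pics/w5.png',p['img'][:,:,::-1])
E
```

```text
t: 6.15
tool_pos: [0.4312, -0.1386, 0.307]
tcp_rot: [-1.571, -0.0, 1.116]
force: [0.8, 0.4, -0.2]
width: 0.0389
t 6.2 grasp [ 0.4296 -0.1325  0.1598] yaw 64.18 tilt [-0.0026  0.004  -1.    ] j [-32.  18.  98.   0.  64. -97.] w 0.0395 F [-3.5  5.7 -3. ]
lin cm [ 4.72  0.98 -2.16] roll -0.0039
lin cm [ 8.8   2.98 -3.95] roll -0.0039
```

View pics/w5.png

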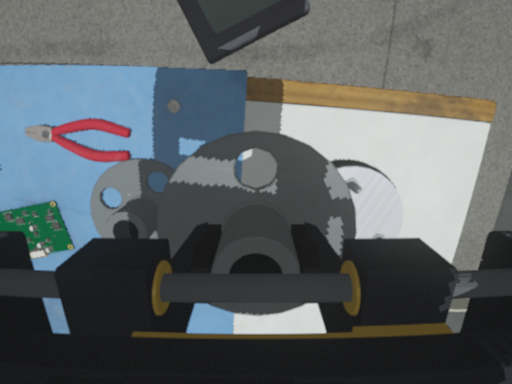

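Run:
```python
from h import *
o=[]
for n,c in (('top',(187,181)),('scene',(194,260))):
    p=dict(np.load(n+'.npz'))
    d=table(.5038,-.071,np.radians(34.4))
    for i in range(3):
        b=np.radians(34.4+120*i);d.append(np.array([[.5038+.039*np.cos(b),-.071+.039*np.sin(b),z] for z in (.03,.052)]))
    o.append(crop(p,c,36,'a.png',400,[proj(p,q) for q in d]))
cv2.imwrite('pics/tt.png',np.hstack(o))
```

```text
(no output)
```

View pics/tt.png

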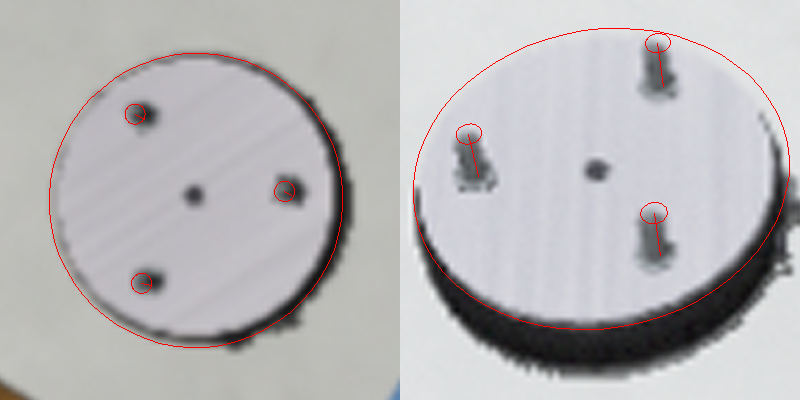

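```bash
python3 -m pendant '[{"claw":0.8,"linear":[2.5,0.5,-1],"roll":-0.004},{"claw":0.8,"linear":[5,1.5,-2],"roll":-0.004},{"claw":0.8,"linear":[7.5,2.5,-3],"roll":-0.004},{"claw":0.8,"linear":[8.8,3,-3.9],"roll":-0.004},{"claw":0.8,"linear":[8.8,3,-3.9],"roll":-0.004}]'
python3 - <<'E'
from h import *
get_image('top');p=get_image('scene');q=get_image('top')
plan((.5038,-.071,.09,64.4))
s=observe();g=s['tool_pos']+rot(s['tcp_rot'])[:,1]*.147
R=[*reel(g[0],g[1],g[2]-.036,np.radians(34.4))]
o=[crop(p,(194,240),50,'a.png',400,[proj(p,x) for x in R]),crop(q,(187,175),50,'a.png',400,[proj(q,x) for x in R])]
cv2.imwrite('pics/h1.png',np.hstack(o))
E
```

```text
t: 6.62
tool_pos: [0.5075, -0.077, 0.2758]
tcp_rot: [-1.57, -0.0, 1.12]
force: [-1.6, 0.4, -1.7]
width: 0.0391
t 6.77 grasp [ 0.5054 -0.0787  0.1299] yaw 64.04 tilt [-5.e-04 -0.e+00 -1.e+00] j [-22.  26.  92.  -0.  63. -86.] w 0.0393 F [-0.9  0.6 -2. ]
lin cm [0.62 3.99 0.49] roll -0.0062
```

View pics/h1.png

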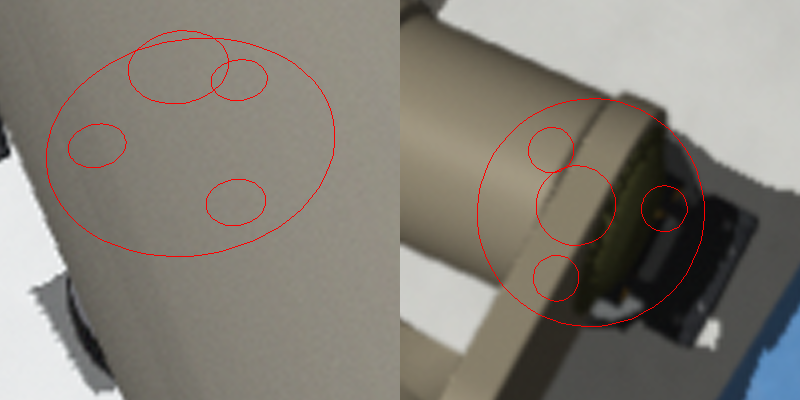

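```bash
python3 -m pendant '[{"claw":0.8,"linear":[0.62,1,0.5],"roll":-0.006},{"claw":0.8,"linear":[0.62,2.5,0.5],"roll":-0.006},{"claw":0.8,"linear":[0.62,2.5,0.5],"roll":-0.006},{"claw":0.8,"linear":[0.62,2.5,0.5],"roll":-0.006},{"claw":0.8,"linear":[0.62,2.5,0.5],"roll":-0.006}]'
python3 - <<'E'
from h import *
s=observe();q=get_image('wrist')
plan((.5038,-.071,.066,64.4))
g=s['tool_pos']+rot(s['tcp_rot'])[:,1]*.147
R=[*reel(g[0],g[1],g[2]-.036,np.radians(34.4)),*table(.5038,-.071,np.radians(34.4))]
a=crop(q,(256,230),120,'w6.png',400);b=crop(q,(256,230),120,'a.png',400,[proj(q,x,s) for x in R])
cv2.imwrite('pics/w6d.png',np.clip(np.hstack([a,b])*1.3,0,255).astype(np.uint8))
E
```

```text
t: 7.18
tool_pos: [0.504, -0.0713, 0.2526]
tcp_rot: [-1.572, 0.0, 1.123]
force: [-0.1, -0.2, -1.8]
width: 0.0391
t 7.23 grasp [ 0.5042 -0.0713  0.1057] yaw 64.36 tilt [ 1.3e-03 -6.0e-04 -1.0e+00] j [-21.  28.  94.  -0.  59. -86.] w 0.0394 F [ 0.1 -0.6 -1.6]
lin cm [0.01 3.97 0.03] roll -0.0008
```

View pics/w6d.png

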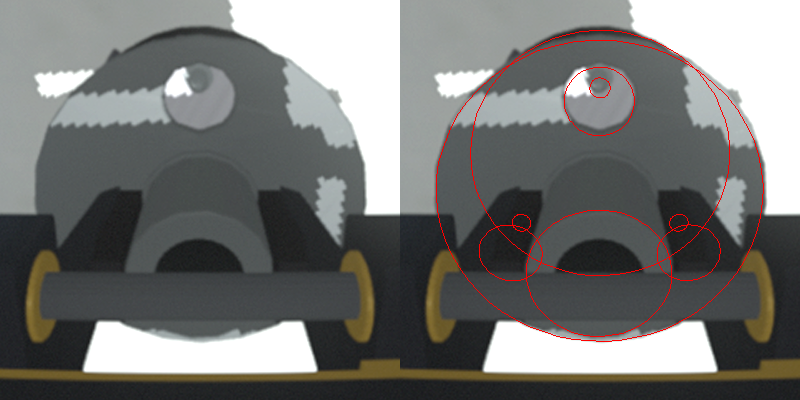

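Run:
```python
from h import *
s=observe();q=get_image('wrist')
g=s['tool_pos']+rot(s['tcp_rot'])[:,1]*.147
R=[*reel(g[0],g[1],g[2]-.036,np.radians(34.4)),*table(.5038,-.071,np.radians(34.4))]
for i in range(3):
    b=np.radians(34.4+120*i);R.append(circ(.5038+.039*np.cos(b),-.071+.039*np.sin(b),.03,.004))
a=crop(q,(256,167),30,'w7.png',400);b=crop(q,(256,167),30,'a.png',400,[proj(q,x,s) for x in R])
cv2.imwrite('pics/w7d.png',np.hstack([a,b]))
```

```text
(no output)
```

View pics/w7d.png

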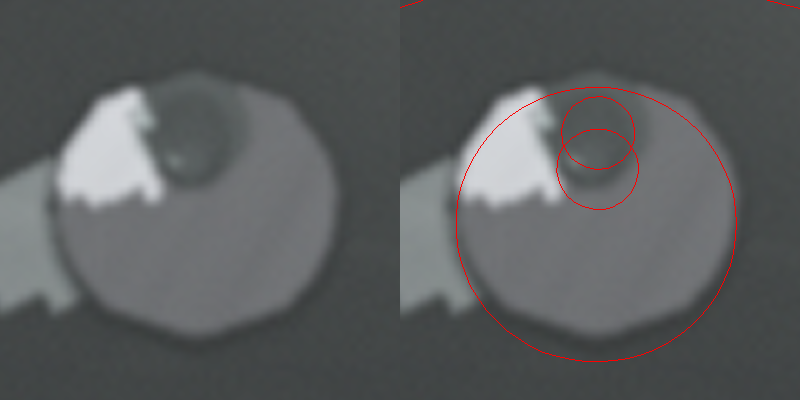

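```bash
python3 -m pendant '[{"claw":0.8,"linear":[0,1,0],"roll":0},{"claw":0.8,"linear":[0,2,0],"roll":0},{"claw":0.8,"linear":[0,2.8,0],"roll":0},{"claw":0.8,"linear":[0,3.2,0],"roll":0},{"claw":0.8,"linear":[0,3.2,0],"roll":0}]' 
python3 -c "
from h import *
plan((.5038,-.071,.066,64.4))"
```

```text
t: 7.7
tool_pos: [0.504, -0.0707, 0.2193]
tcp_rot: [-1.57, 0.0, 1.124]
force: [0.1, 0.2, -1.8]
width: 0.0394
t 7.7 grasp [ 0.5038 -0.0706  0.0723] yaw 64.39 tilt [-1.1e-03  4.0e-04 -1.0e+00] j [-21.  30.  96.  -0.  54. -86.] w 0.0394 F [ 0.1  0.2 -1.8]
lin cm [-0.03  0.63  0.  ] roll -0.0001
```

```bash
python3 -m pendant '[{"claw":0.8,"linear":[0,0.2,0],"roll":0},{"claw":0.8,"linear":[0,0.4,0],"roll":0},{"claw":0.8,"linear":[0,0.6,0],"roll":0},{"claw":0.8,"linear":[0,0.7,0],"roll":0},{"claw":0.8,"linear":[0,0.7,0],"roll":0}]'
python3 - <<'E'
from h import *
plan((.5038,-.071,.066,64.4))
s=observe();q=get_image('wrist')
g=s['tool_pos']+rot(s['tcp_rot'])[:,1]*.147
R=[*reel(g[0],g[1],g[2]-.036,np.radians(34.4)),*table(.5038,-.071,np.radians(34.4))]
a=crop(q,(256,230),120,'w8.png',400);b=crop(q,(256,167),40,'a.png',400,[proj(q,x,s) for x in R])
cv2.imwrite('pics/w8d.png',np.hstack([a,b]))
E
```

```text
t: 8.12
tool_pos: [0.504, -0.0706, 0.2127]
tcp_rot: [-1.571, 0.0, 1.124]
force: [-0.7, 0.5, -1.3]
width: 0.0394
t 8.12 grasp [ 0.504  -0.0706  0.0657] yaw 64.4 tilt [-1.e-04  0.e+00 -1.e+00] j [-21.  31.  96.  -0.  53. -86.] w 0.0394 F [-0.7  0.5 -1.3]
lin cm [-0.04 -0.03  0.01] roll -0.0
```

View pics/w8d.png

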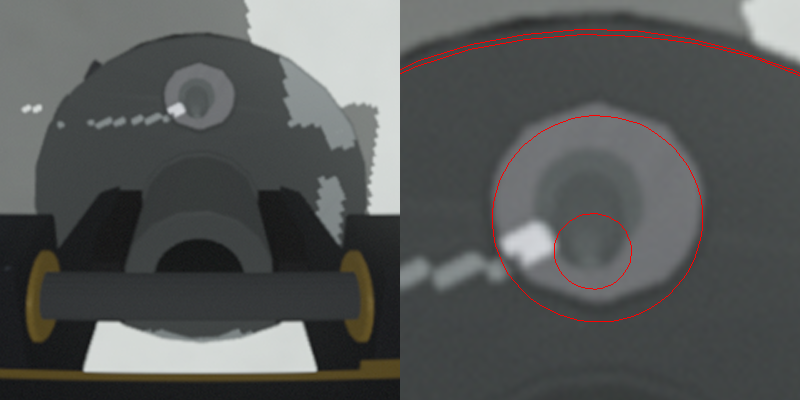

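```bash
python3 -m pendant '[{"claw":0.8,"linear":[0,0.05,0],"roll":0},{"claw":0.8,"linear":[0,0.1,0],"roll":0},{"claw":0.8,"linear":[0,0.15,0],"roll":0},{"claw":0.8,"linear":[0,0.15,0],"roll":0},{"claw":0.8,"linear":[0,0.15,0],"roll":0}]'
```

```text
t: 8.58
tool_pos: [0.504, -0.0706, 0.2112]
tcp_rot: [-1.571, 0.0, 1.124]
force: [-0.3, -0.8, -1.7]
width: 0.0393
```

```bash
python3 -m pendant '[{"claw":0.8,"linear":[0,0.05,0],"roll":0},{"claw":0.8,"linear":[0,0.1,0],"roll":0},{"claw":0.8,"linear":[0,0.15,0],"roll":0},{"claw":0.8,"linear":[0,0.15,0],"roll":0},{"claw":0.8,"linear":[0,0.15,0],"roll":0}]'
```

```text
t: 9.0
tool_pos: [0.504, -0.0706, 0.2097]
tcp_rot: [-1.571, -0.0, 1.124]
force: [-0.3, 0.2, -1.1]
width: 0.0392
```

Run:
```python
from h import *
F=[]
for i in range(4):
    q=get_image('wrist' if i<3 else 'scene');s=observe();F.append(s['force'])
print(np.mean(F,0),s['tool_pos'],s['joint_torque'])
q=get_image('scene');a=crop(q,(194,250),60,'w9.png',400)
s=observe();q=get_image('wrist');b=crop(q,(256,230),120,'a.png',400)
cv2.imwrite('pics/w9.png',np.hstack([a,b]))
```

```text
[ 0.01756408 -0.3310611  -1.54636105] [ 0.50403642 -0.07064993  0.20976999] [-2.14729058e-03 -4.49180067e+01 -1.46533808e+01 -7.48641556e-03
  7.89564382e-02 -1.06610332e-04]
```

View pics/w9.png

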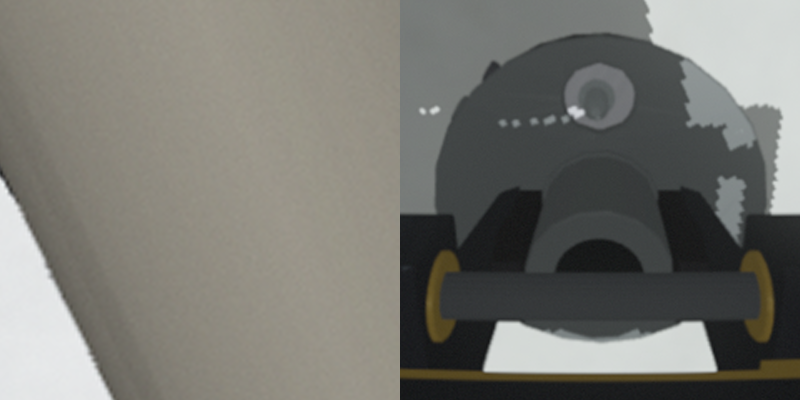

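```bash
python3 -m pendant '[{"claw":0.8,"linear":[0,0.05,0],"roll":0},{"claw":0.8,"linear":[0,0.1,0],"roll":0},{"claw":0.8,"linear":[0,0.1,0],"roll":0},{"claw":0.8,"linear":[0,0.1,0],"roll":0},{"claw":0.8,"linear":[0,0.1,0],"roll":0}]'
```

```text
t: 9.72
tool_pos: [0.5041, -0.0706, 0.2088]
tcp_rot: [-1.571, -0.0, 1.124]
force: [0.5, -0.1, -1.1]
width: 0.0391
```

```bash
python3 -m pendant '[{"claw":0.8,"linear":[0,0.05,0],"roll":0},{"claw":0.8,"linear":[0,0.1,0],"roll":0},{"claw":0.8,"linear":[0,0.1,0],"roll":0},{"claw":0.8,"linear":[0,0.1,0],"roll":0},{"claw":0.8,"linear":[0,0.1,0],"roll":0}]'
```

```text
t: 10.13
tool_pos: [0.504, -0.0706, 0.2086]
tcp_rot: [-1.572, 0.0, 1.124]
force: [-2.9, 2.3, 8.8]
width: 0.0394
```

```bash
python3 -m pendant '[{"claw":0.4,"linear":[0,0,0],"roll":0},{"claw":0.3,"linear":[0,0,0],"roll":0},{"claw":0.25,"linear":[0,0,0],"roll":0},{"claw":0.25,"linear":[0,0,0],"roll":0},{"claw":0.25,"linear":[0,0,0],"roll":0}]'
python3 - <<'E'
from h import *
plan()
s=observe();q=get_image('wrist');b=crop(q,(256,230),120,'w10.png',500)
E
```

```text
t: 10.55
tool_pos: [0.504, -0.0707, 0.2076]
tcp_rot: [-1.571, 0.0, 1.124]
force: [0.6, -1.2, 0.7]
width: 0.066
t 10.55 grasp [ 0.504  -0.0707  0.0606] yaw 64.4 tilt [-2.e-04  1.e-04 -1.e+00] j [-21.  32.  96.  -0.  52. -86.] w 0.066 F [ 0.6 -1.2  0.7]
```

View pics/w10.png

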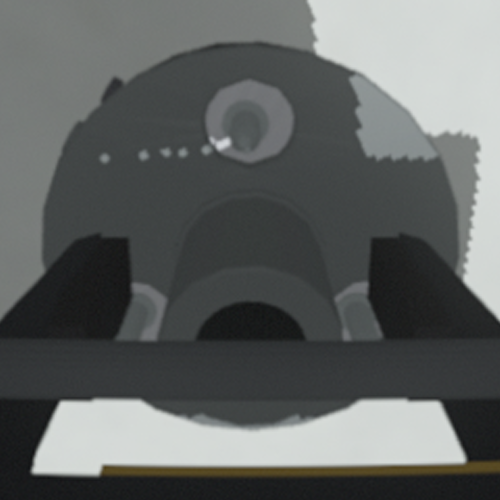

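Released, with the pin up in each visible window. I'll lift straight up, then draw back.

```bash
python3 -m pendant '[{"claw":0.25,"linear":[0,-1,0],"roll":0},{"claw":0.25,"linear":[0,-3,0],"roll":0},{"claw":0.25,"linear":[0,-6,0],"roll":0},{"claw":0.25,"linear":[0,-10,0],"roll":0},{"claw":0.25,"linear":[0,-13,0],"roll":0}]'
python3 - <<'E'
from h import *
plan((.40,.15,.24,64.4))
s=observe();q=get_image('wrist');cv2.imwrite('pics/w11.png',q['img'][:,:,::-1])
E
```

```text
t: 11.02
tool_pos: [0.5039, -0.0706, 0.3402]
tcp_rot: [-1.572, -0.0, 1.124]
force: [-0.2, 0.8, 0.9]
width: 0.066
t 11.02 grasp [ 0.5041 -0.0706  0.1932] yaw 64.4 tilt [ 1.1e-03 -4.0e-04 -1.0e+00] j [-21.  21.  87.  -0.  72. -86.] w 0.066 F [-0.2  0.8  0.9]
lin cm [15.4 -4.7 18.9] roll 0.0
```

```bash
python3 -m pendant '[{"claw":0,"linear":[3.5,0,0.5],"roll":0},{"claw":0,"linear":[7,0,2],"roll":0},{"claw":0,"linear":[10,0,5],"roll":0},{"claw":0,"linear":[12,-1,9],"roll":0},{"claw":0,"linear":[14,-2,13],"roll":0}]'
python3 -m pendant '[{"claw":0,"linear":[4,0,1],"roll":0},{"claw":0,"linear":[8,0,2],"roll":0},{"claw":0,"linear":[11,0,3],"roll":0},{"claw":0,"linear":[14,0,4],"roll":0},{"claw":0,"linear":[16,0,5],"roll":0}]'
python3 - <<'E'
from h import *
o=[]
for n,c in (('top',(187,181)),('scene',(194,255))):
    p=get_image(n);cv2.imwrite(f'pics/f_{n}.png',p['img'][:,:,::-1])
    np.savez('f_'+n+'.npz',**p)
    o.append(crop(p,c,40,'a.png',400))
    for t in ('reel_three','reel_four'): print(n,t,[(round(x['confidence'],2),x['uv']) for x in outline_of(t,p)])
    d=[circ(.5038,-.071,.037,.06),circ(.5038,-.071,.082,.02)]
    o.append(crop(p,c,40,'a.png',400,[proj(p,x) for x in d]))
cv2.imwrite('pics/f1.png',np.vstack([np.hstack([o[0],o[2]])]))
cv2.imwrite('pics/f2.png',np.vstack([np.hstack([o[1],o[3]])]))
plan()
E
```

```text
t: 11.48
tool_pos: [0.4518, 0.1063, 0.3551]
tcp_rot: [-1.569, 0.001, 1.124]
force: [-1.0, 0.3, 0.8]
width: 0.0884
t: 11.9
tool_pos: [0.4768, 0.2732, 0.3553]
tcp_rot: [-1.571, -0.0, 1.125]
force: [-0.4, -0.5, 0.5]
width: 0.0878
top reel_three [(0.83, [184.6, 180.5])]
top reel_four [(0.56, [267.9, 222.2])]
scene reel_three []
scene reel_four []
t 12.2 grasp [0.4767 0.2698 0.2086] yaw 64.35 tilt [-4.e-04 -4.e-04 -1.e+00] j [ 17.  24.  79.  -0.  77. -47.] w 0.088 F [-0.2  0.4  0.1]
```

View pics/f1.png

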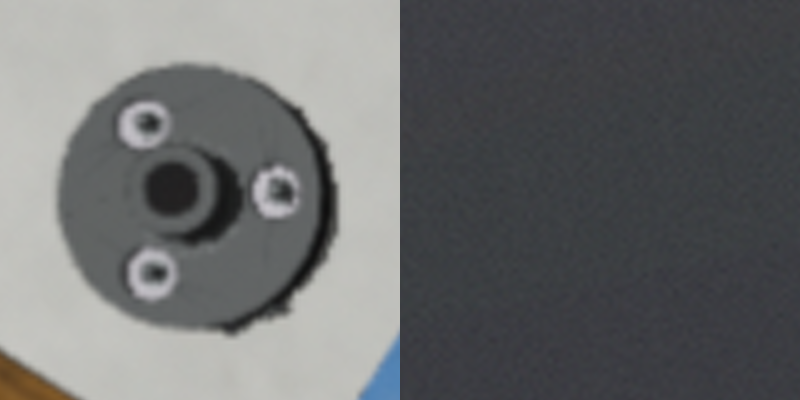

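View pics/f2.png

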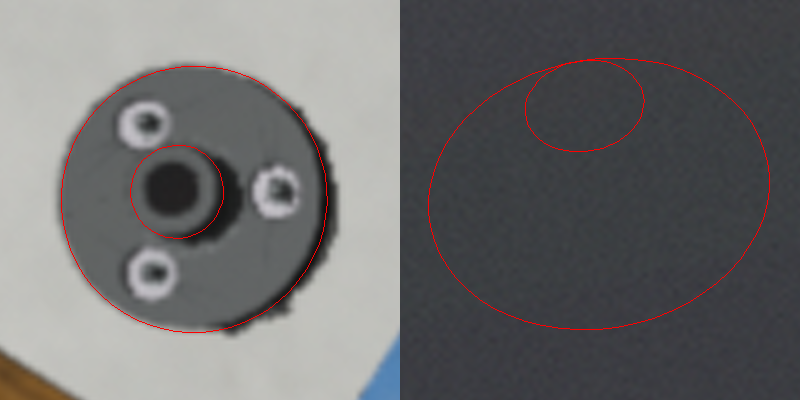

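View pics/w11.png

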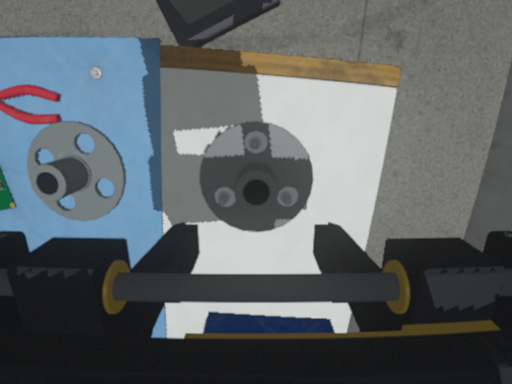

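```bash
python3 -m pendant '[{"claw":0,"linear":[2,0,3.5],"roll":0},{"claw":0,"linear":[4,0,7],"roll":0},{"claw":0,"linear":[6,0,10.5],"roll":0},{"claw":0,"linear":[8,0,14],"roll":0},{"claw":0,"linear":[10,0,17.5],"roll":0}]'
python3 -m pendant '[{"claw":0,"linear":[2,0,3.5],"roll":0},{"claw":0,"linear":[4,0,7],"roll":0},{"claw":0,"linear":[5,0,9],"roll":0},{"claw":0,"linear":[6,0,10],"roll":0},{"claw":0,"linear":[6,0,10],"roll":0}]'
python3 - <<'E'
from h import *
p=get_image('scene');cv2.imwrite('pics/g_scene.png',p['img'][:,:,::-1])
a=crop(p,(194,250),45,'a.png',400);b=crop(p,(194,250),45,'a.png',400,[proj(p,x) for x in reel(.5038,-.071,.03,np.radians(34.4))])
cv2.imwrite('pics/g1.png',np.hstack([a,b]));plan()
E
```

```text
t: 12.62
tool_pos: [0.3615, 0.4367, 0.356]
tcp_rot: [-1.571, -0.0, 1.122]
force: [0.2, -0.5, 0.3]
width: 0.0879
t: 13.03
tool_pos: [0.2972, 0.5348, 0.3557]
tcp_rot: [-1.571, -0.0, 1.125]
force: [-0.4, 0.3, 0.0]
width: 0.0882
t 13.08 grasp [0.298  0.5337 0.2086] yaw 64.43 tilt [ 0.e+00 -3.e-04 -1.e+00] j [ 50.  30.  69.  -0.  81. -15.] w 0.0879 F [ 0.5 -0.2 -0.5]
```

View pics/g1.png

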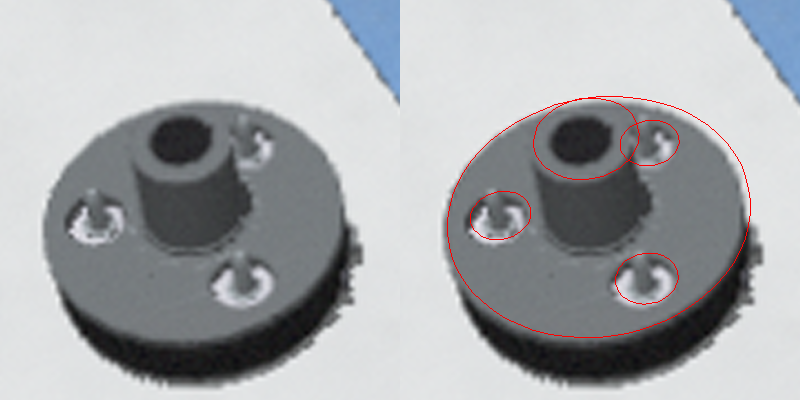

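```bash
python3 -c "
from cell import r
print(r.finish_job())"
```

```text
the job is handed in; nothing more can be done
None
```

The three-window reel half is on the turntable, core up and let go, and I handed the job in at about 13.1 s. I gripped it by the core, drew back past the cabinet, turned it about 36° to match the pins, and lowered it until it touched. After opening the gripper I moved the arm well clear.

**Last checks:**
- **Pins and seating:** the top and scene pictures show a pin up through each of the three windows. The disc lies flat and matches its modelled home position to within a few mm.
- **Four-window reel half:** it was never touched. The top-camera detection at the end has it within about 1 px of where it was at the start.
- **Forces:** the highest wrist force I read was about 9 N, when the disc met the platter.

**What disagreed or failed:**
- **Contact height:** the disc touched down about 4 mm lower than I had worked out from the grasp height. I think that is the thickness of the mat the reel half was lying on, but I didn't measure it.
- **Scene view:** the first scene picture after release was blocked by the arm, and the networks found neither reel half in it. I retook it from a clear position but did not run the networks on it again.

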